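Nest the middle herb pot in the largest

TASK

Of the three empty terracotta herb pots on the worktop, put the middle-sized one away inside the largest: lower it in upright, foot first, keeping hold until it is nearly home, and stop as soon as it sits, without dropping it or pushing it tight, then let go. Leave the largest standing about where it is, and leave the smallest alone where it stands for the next seedling.

Things in the scene. Friction and masses are not known exactly. Their poses are not given: they have to be found in the camera images.
- large_pot: The largest of three plain terracotta pots of one shape (tapered round body, straight collar, open mouth). 112 mm tall, collar 78 mm across over the top 28 mm, foot 50 mm across. Its mouth is a round hole 55 mm across, narrowing to 38 mm at its floor 8 mm above the foot. Loose, about 0.6 kg. Origin: centre of its underside; z up its axis.
- middle_pot: The middle-sized pot, to be moved. 84 mm tall; collar 64 mm across from 58 mm above the foot to the top, gripped across from above; below it the body tapers from 59 to 34 mm at the foot. About 0.2 kg, loose. Nested, its taper meets the large pot's mouth edge: its origin is then about 66 mm (within 3) above the large pot's and its collar stands clear. Origin: centre of underside; z up its axis.
- small_pot: The smallest pot, to be left alone. 58 mm tall, collar 48 mm across, foot 28 mm across, about 0.1 kg. Origin: centre of its underside; z up its axis.
Things that resemble listed ones, but are neither listed nor needed, are in the scene too. Leave any purple look-alike of the middle_pot alone.

How it is judged:
By the outcome, as a careful person would: the job done as asked, in the order asked, and still so for the second after the job is handed in, with the robot touching nothing.
It also fails if it takes over 40 s, if anything falls off the work surface, if the arm or the gripper's body presses on something with over 40 N, if the wrist force passes 120 N, or if a joint passes its speed limit or range.

ROBOT

A 6-joint arm with a two-finger parallel gripper is mounted at the origin on a cart in front of the work surface, level with it; the furniture and walls round the work are solid. World frame = base frame: x ahead of the robot, y to its left, z up, the work surface at z = 0. Lengths are in m, angles in rad, forces in N, time in s.
With the tool pointing down it reaches from about 0.35 to 0.8 m from the base axis. Payload 7.3 kg.
Tool frame: the origin (TCP) lies at the very end of the fingers, on their centre line; the grasp point (between the pads) lies 19 mm behind it; z points along the fingers, y is the line along which they close (so a half turn about z gives the same grasp; the last joint's range is limited). The gripper opens to 85 mm and grips with 20 to 120 N. Pads are 22 mm wide; open, the fingers measure 114 mm over their backs; the gripper's body (76 mm by 85 mm) begins 54 mm behind the grasp point. The pads swing forward as they close: fully open they stand 13 mm farther back than shut.
Start: joints at [0.965, 0.342, 1.524, -0, 1.275, -0.146], TCP at [0.233, 0.471, 0.231] pointing down, gripper open.
Joint ranges: [-2.53, 2.53], [-0.77, 2.02], [0.04, 2.7], [-1, 4.14], [0.28, 2.66], [-3.11, 3.11]. Speed limits (rad/s): [2.57, 2.57, 3.14, 3.14, 3.14, 3.14].

INTERFACE

Orientations are given as [roll, pitch, yaw] about the fixed x, y, z axes, in that order (R = Rz(yaw) Ry(pitch) Rx(roll)).
In Python, from bench import bot gives the robot as it stands. The module is installed in compiled form; this text tells all that it offers.
- The arm moves only by the tool apply_moves, never from a script. Its argument "steps" is a list that holds one entry, the list of rows, each a list of 4 numbers: the shift along the tool's x, y, z in units of 30 mm (1.0 is 30 mm), then the turn about the tool's z in units of 6 degrees (1.0 is 6 degrees). In form: [[[tx, ty, tz, twist], ...]]. A call has 1 to 10 rows; each row shifts and turns the commanded pose from where the row before left it, along the tool's axes as they then stand; what a row does not reach is not made up. A row lasts 1/10 s, in which the tool goes at most 50 mm and 8.59 degrees, less where a joint would pass 70% of its speed; a pose out of reach is approached as far as the arm can. A call is refused whole if a number of a shift passes 1 or a number of a turn 1, either way. A call with a gripper value outside its range is refused whole. "gripper" is the closure, from -1 (fully open) to 1 (shut), set as the call begins (left out, the last holds). The fingers move at their own pace and stop on an object; "grip_force" is the grip in N (left out, the last holds). Time passes only in rows, so rows that do not move let the fingers close. It gives the time, the measured TCP pose, the force, the opening and the grip force at its end, in the units of the state.
- bot.observe(): the state, without advancing time (a new reading comes with each control period).
- bot.snapshot(name): name is "scene" or "top" or "wrist"; returns (picture, depth): 400x640x3 uint8, red, green, blue; 400x640 float32, m along the optical axis (not along the pixel's ray), 0 where there is no reading.
- bot.camera_info(name): a dict with "fx", "fy", "cx", "cy" (pixels), "R" (3x3) and "t" (3): a world point X has camera coordinates R X + t; the wrist camera has in their place "hand_eye" (4x4, takes a point from camera to tool coordinates, whose origin is the TCP and whose axes are the flange's). Camera axes: x right, y down, z forward; pixel columns grow to the right and rows downward; lengths in m; the calibration is good to about 2 mm. A picture is of the moment at which its call begins: read the wrist's pose just before it. camera_info takes no time and is no camera call.
- bot.hand_in(): hands the job in; it is judged then, once.
The state is a dict: "time_s": time; "joint_positions": joint angles; "qd": joint speeds; "effort": joint torques, N m; "ee_pos": TCP position; "ee_rot": TCP orientation; "wrist_force": force on the tool from outside, world axes, zero at the start; "wrist_torque": the same for the moment, N m; "opening": opening from 0.0 (shut) to 1.0 (fully open); "finger_force": force on a finger pad.
Only numpy, scipy, OpenCV 4.12 (cv2) and the standard library are available. Lean on these libraries where they do the work, as an engineer would, in place of code of your own. Each camera call takes 0.05 s, during which the arm holds its last target. There are 200 camera calls.

## Working session

There is one attempt and no reset: what is moved stays moved. The work goes in short steps, Python scripts to look and compute and a tool call to move; the robot and the scene stay as the last step left them, time stands still between calls to the robot, and variables do not carry over. Pictures are saved under pics/ and viewed, at most 10 in all, crops included, and the job is handed in when it is done.

Besides the shell and the picture viewer there is one more tool, called by a JSON object that holds its "method" and its "body". apply_moves: Moves the arm, as the interface text tells. Its arguments: {"type":"object","properties":{"steps":{"type":"array"},"gripper":{"type":"number"},"grip_force":{"type":"number"}},"required":["steps"]}

```bash
mkdir -p pics; python3 - <<'E'
from bench import bot
import cv2,numpy as np
s=bot.observe();print(s)
for n in("scene","top"):
    p,d=bot.snapshot(n);cv2.imwrite(f"pics/{n}0.png",p[:,:,::-1]);np.savez(f"pics/{n}0.npz",p=p,d=d)
    print(n,bot.camera_info(n))
print(bot.camera_info("wrist"))
E
```

```text
{'time_s': 0.0, 'joint_positions': array([ 9.64995624e-01,  3.42721144e-01,  1.52506793e+00, -8.98665057e-06,
        1.27542658e+00, -1.46017957e-01]), 'qd': array([ 0.0015484 ,  0.00035603,  0.00047006,  0.0019314 , -0.00058102,
       -0.0015853 ]), 'effort': array([ 1.05058611e-03, -4.33676755e+01, -2.46013337e+01, -9.92427294e-05,
        7.91201106e-03, -1.85015949e-07]), 'ee_pos': array([0.23271214, 0.47012269, 0.23060903]), 'ee_rot': array([-3.13998568e+00, -2.27643351e-04,  2.68181235e+00]), 'wrist_force': array([ 0.47020239, -0.02992036,  0.48152639]), 'wrist_torque': array([-0.05410286,  0.03810182, -0.01521394]), 'finger_force': 0.0, 'opening': 1.0026948479892057}
scene {'fx': 397.1220832815835, 'fy': 397.1220832815835, 'cx': 323.6591859967696, 'cy': 197.13739017355238, 'R': array([[ 0.66563199, -0.74624829,  0.00689553],
       [-0.32496222, -0.29815008, -0.89749991],
       [ 0.67181368,  0.59516386, -0.44096073]]), 't': array([-0.44199533,  0.17051547,  0.63603543])}
top {'fx': 457.1010502402253, 'fy': 457.1010502402253, 'cx': 320.4457961401827, 'cy': 202.81526425345533, 'R': array([[-0.01039517, -0.99981952,  0.01590156],
       [-0.98147514,  0.00715945, -0.19145571],
       [ 0.19130731, -0.0175972 , -0.98137243]]), 't': array([-0.14055034,  0.49147148,  0.95623039])}
{'fx': 355.1154190655793, 'fy': 355.1154190655793, 'cx': 317.5718607687751, 'cy': 196.5267893921983, 'hand_eye': array([[ 1.72153950e-03, -9.53826757e-01, -3.00352383e-01,
         7.73531717e-02],
       [ 9.99998188e-01,  1.88612776e-03, -2.58039408e-04,
         1.26353044e-03],
       [ 8.12627861e-04, -3.00351395e-01,  9.53828276e-01,
        -1.42345530e-01],
       [ 0.00000000e+00,  0.00000000e+00,  0.00000000e+00,
         1.00000000e+00]])}
```

View pics/top0.png

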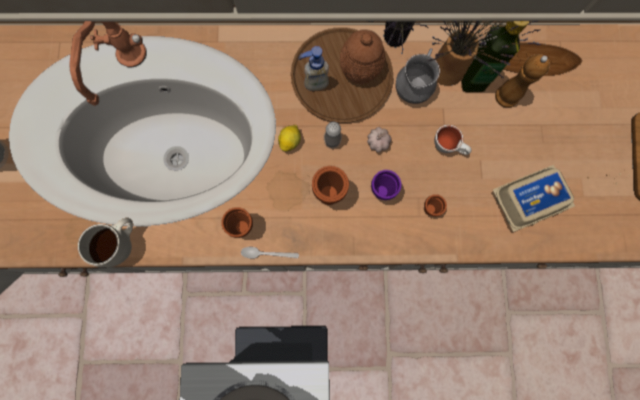

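View pics/scene0.png

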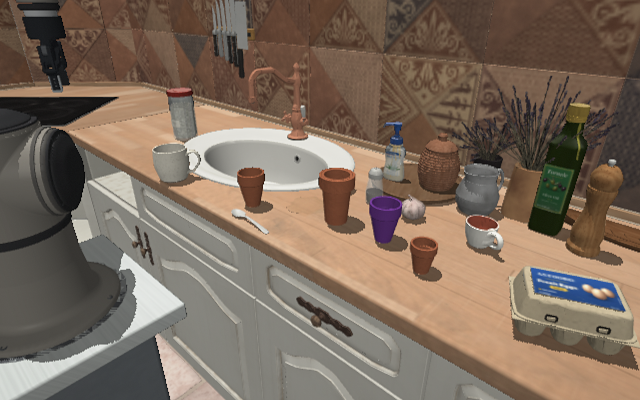

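The top view shows the large pot at (331,185), the purple look-alike at (386,186), the small pot at (434,206) and the middle pot at (237,222), with a spoon at (270,254). In the scene view the middle pot is at (251,187) and the large one at (337,196).

```bash
cat >h.py <<'E'
import numpy as np,cv2
from bench import bot
from scipy.spatial.transform import Rotation as Ro
def cloud(d,c):
    v,u=np.mgrid[:400,:640]; C=np.stack([(u-c['cx'])/c['fx']*d,(v-c['cy'])/c['fy']*d,d],-1)
    return C
def world(d,c): return (cloud(d,c)-c['t'])@c['R']
def wristworld(d,c,s):
    T=c['hand_eye'];P=cloud(d,c)@T[:3,:3].T+T[:3,3]
    return P@Ro.from_euler('xyz',s['ee_rot']).as_matrix().T+s['ee_pos']
def rim(W,d,xy,h,r=.06,tol=.006):
    m=(d>0)&(np.hypot(W[...,0]-xy[0],W[...,1]-xy[1])<r)&(abs(W[...,2]-h)<tol)
    P=W[m]
    if len(P)<10: return None
    (x,y),R=cv2.minEnclosingCircle(P[:,:2].astype(np.float32))
    return np.round([x,y,R,len(P),np.median(P[:,2]),*(P[:,:2].min(0)+P[:,:2].max(0))/2],4)
E
python3 - <<'E'
from h import *
px={'top':dict(L=(331,185),P=(386,186),S=(434,206),M=(237,222)),'scene':dict(L=(337,175),P=(384,203),S=(425,242),M=(251,173))}
H=dict(L=.112,M=.084,P=.084,S=.058)
for n in px:
    z=np.load(f'pics/{n}0.npz');c=bot.camera_info(n);W=world(z['d'],c)
    for k,(u,v) in px[n].items():
        ray=np.array([(u-c['cx'])/c['fx'],(v-c['cy'])/c['fy'],1])@c['R'];o=-c['t']@c['R']
        X=o+ray*(H[k]-o[2])/ray[2]
        print(n,k,X.round(3),rim(W,z['d'],X,H[k]))
    print('table z',np.median(W[225:245,330:380,2]) if n=='top' else '')
    m=(W[...,2]>.02)&(W[...,2]<.3)&(z['d']>0)&(W[...,0]<.62)&(W[...,0]>.3)
    if n=='top': 
        nl,l,st,ce=cv2.connectedComponentsWithStats(m.astype(np.uint8))
        for i in range(1,nl):
            if st[i,4]>60: q=W[l==i];print(st[i],q.min(0).round(3),q.max(0).round(3))
E
```

```text
top L [ 0.515 -0.166  0.112] [ 5.200e-01 -1.640e-01  3.900e-02  5.740e+02  1.113e-01  5.203e-01
 -1.642e-01]
top P [ 0.519 -0.285  0.084] [ 5.253e-01 -2.862e-01  3.220e-02  1.970e+02  8.340e-02  5.252e-01
 -2.864e-01]
top S [ 0.479 -0.393  0.058] [ 4.836e-01 -3.964e-01  2.400e-02  1.320e+02  5.730e-02  4.833e-01
 -3.961e-01]
top M [0.444 0.031 0.084] [4.453e-01 3.330e-02 3.190e-02 2.010e+02 8.290e-02 4.452e-01 3.340e-02]
table z -0.0004495042393752071
[438 145  34   9 162] [ 0.607 -0.491  0.02 ] [ 0.62  -0.416  0.054]
[312 165  37  39 974] [ 0.481 -0.202  0.02 ] [ 0.559 -0.127  0.116]
[ 493  164   82   68 3210] [ 0.426 -0.714  0.03 ] [ 0.579 -0.535  0.078]
[371 169  31  31 591] [ 0.494 -0.318  0.02 ] [ 0.557 -0.254  0.088]
[424 194  23  22 310] [ 0.46  -0.419  0.02 ] [ 0.507 -0.373  0.061]
[221 207  32  31 591] [0.414 0.002 0.02 ] [0.476 0.065 0.088]
[  78  217   56   51 1985] [0.355 0.263 0.02 ] [0.46  0.359 0.092]
scene L [ 0.514 -0.17   0.112] [ 5.184e-01 -1.657e-01  4.060e-02  3.320e+02  1.107e-01  5.181e-01
 -1.659e-01]
scene P [ 0.52  -0.286  0.084] [ 5.224e-01 -2.858e-01  3.340e-02  2.190e+02  8.170e-02  5.229e-01
 -2.873e-01]
scene S [ 0.486 -0.398  0.058] [ 4.816e-01 -3.979e-01  2.520e-02  2.130e+02  5.600e-02  4.821e-01
 -3.980e-01]
scene M [0.44  0.024 0.084] [4.425e-01 3.060e-02 3.340e-02 1.530e+02 8.150e-02 4.429e-01 3.160e-02]
table z
```

Both views agree on sizes and heights: the middle pot is at (0.4445, 0.0325) and the large pot at (0.5195, −0.1645). I'll move above the middle pot, 12.8 units along −x and 9.9 along −y.

{"method": "apply_moves", "body": {"steps": [[[-0.98,-0.76,0,0],[-0.98,-0.76,0,0],[-0.98,-0.76,0,0],[-0.98,-0.76,0,0],[-0.98,-0.76,0,0],[-0.98,-0.76,0,0],[-0.98,-0.76,0,0],[-0.98,-0.76,0,0],[-0.98,-0.76,0,0],[-0.98,-0.76,0,0]]], "gripper": -1}}

```text
time_s: 1.1
ee_pos: [0.3955, 0.1342, 0.2312]
ee_rot: [-3.142, -0.0, 2.682]
wrist_force: [0.7, 0.5, -0.4]
opening: 0.998
finger_force: 0.0
```

{"method": "apply_moves", "body": {"steps": [[[-0.98,-0.76,0,0],[-0.98,-0.76,0,0],[-0.98,-0.76,0,0],[0,0,0,0],[0,0,0,0],[0,0,0,0]]]}}

```text
time_s: 1.7
ee_pos: [0.4433, 0.036, 0.2311]
ee_rot: [3.142, -0.001, 2.682]
wrist_force: [-0.9, -0.3, 0.3]
opening: 0.998
finger_force: 0.0
```

```bash
cat >w.py <<'E'
from h import *
import sys
n,x,y,h=sys.argv[1],*map(float,sys.argv[2:5])
s=bot.observe();p,d=bot.snapshot('wrist');cv2.imwrite(f'pics/{n}.png',p[:,:,::-1])
W=wristworld(d,bot.camera_info('wrist'),s)
r=rim(W,d,(x,y),h);print(s['time_s'],s['ee_pos'].round(4),s['ee_rot'].round(4),r)
R=Ro.from_euler('xyz',s['ee_rot']).as_matrix()
if r is not None: print('shift units to rim centre',(R.T@(np.array([r[0],r[1],h])-s['ee_pos'])/.03).round(3))
print('to est',(R.T@(np.array([x,y,h])-s['ee_pos'])/.03).round(3),s['wrist_force'].round(2),s['opening'],s['finger_force'])
E
python3 w.py w1 .4445 .0325 .084
```

```text
1.7 [0.4433 0.036  0.2311] [ 3.1415e+00 -1.0000e-03  2.6823e+00] [4.457e-01 3.460e-02 3.210e-02 1.264e+03 8.330e-02 4.456e-01 3.480e-02]
shift units to rim centre [-0.097 -0.008  4.903]
to est [-0.092 -0.088  4.903] [-0.94 -0.32  0.26] 0.998079389345048 0.0
```

View pics/w1.png

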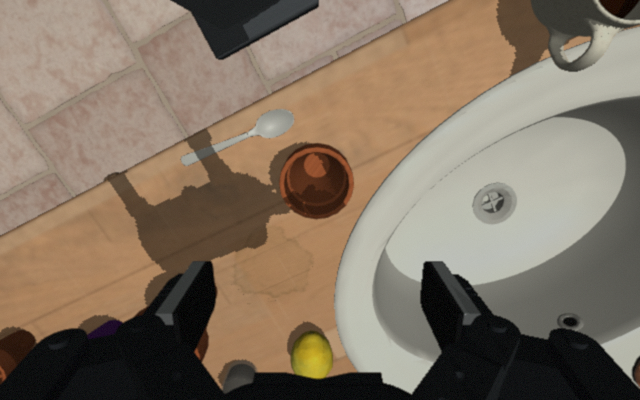

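The wrist view shows the empty middle pot upright at (317,181), centred between the fingers. Its rim radius measures 32 mm, as it should. I'll descend to TCP z≈0.054 and close gently.

{"method": "apply_moves", "body": {"steps": [[[-0.1,-0.02,0.8,0],[0,0,0.9,0],[0,0,0.9,0],[0,0,0.9,0],[0,0,0.8,0],[0,0,0.7,0],[0,0,0.5,0],[0,0,0.4,0],[0,0,0,0],[0,0,0,0]]]}}

```text
time_s: 2.75
ee_pos: [0.4463, 0.0342, 0.0546]
ee_rot: [3.141, -0.0, 2.683]
wrist_force: [0.2, -0.2, 0.3]
opening: 1.0
finger_force: 0.0
```

{"method": "apply_moves", "body": {"steps": [[[0,0,0,0],[0,0,0,0],[0,0,0,0],[0,0,0,0],[0,0,0,0],[0,0,0,0],[0,0,0,0],[0,0,0,0],[0,0,0,0],[0,0,0,0]]], "gripper": 1, "grip_force": 30}}

```text
time_s: 3.75
ee_pos: [0.4471, 0.0335, 0.0554]
ee_rot: [3.141, 0.002, 2.682]
wrist_force: [0.0, 0.7, 5.8]
opening: 0.748
finger_force: 32.0
```

Gripped: the opening is 63.6 mm, which matches the collar. Lifting 150 mm.

{"method": "apply_moves", "body": {"steps": [[[0,0,-0.2,0],[0,0,-0.4,0],[0,0,-0.6,0],[0,0,-0.8,0],[0,0,-0.8,0],[0,0,-0.8,0],[0,0,-0.7,0],[0,0,-0.4,0],[0,0,-0.3,0],[0,0,0,0]]]}}

```text
time_s: 4.75
ee_pos: [0.4468, 0.0334, 0.2055]
ee_rot: [3.141, 0.002, 2.682]
wrist_force: [-0.1, 0.0, -2.1]
opening: 0.752
finger_force: 33.7
```

```bash
cat >held.py <<'E'
from h import *
import sys
s=bot.observe();print(s['time_s'],s['ee_pos'].round(4),s['wrist_force'].round(2),s['opening'].round(3),s['finger_force'])
R=Ro.from_euler('xyz',s['ee_rot']).as_matrix()
for n in('top','scene'):
    p,d=bot.snapshot(n);cv2.imwrite(f'pics/{n}_{sys.argv[1]}.png',p[:,:,::-1]);c=bot.camera_info(n);W=world(d,c)
    hsv=cv2.cvtColor(p,cv2.COLOR_RGB2HSV);k=(hsv[...,0]<14)&(hsv[...,1]>110)&(d>0)
    m=k&(np.linalg.norm(W[...,:2]-s['ee_pos'][:2],axis=-1)<.06)&(W[...,2]>.115)&(W[...,2]<.3)
    q=W[m]; print(n,m.sum(),q.min(0).round(3) if len(q) else '',q.max(0).round(3) if len(q) else '')
    if n=='scene' and len(q):
        for z in np.arange(.1,.26,.01):
            t=q[abs(q[:,2]-z)<.003]
            if len(t)>8:
                f=np.c_[2*t[:,:2],np.ones(len(t))];a=np.linalg.lstsq(f,(t[:,:2]**2).sum(1),rcond=None)[0]
                print(z.round(3),a[:2].round(4),np.sqrt(a[2]+a[:2]@a[:2]).round(4),len(t))
    r=rim(W,d,(.5195,-.1645),.112);print('large',r)
E
python3 held.py h1
```

```text
Traceback (most recent call last):
  File "held.py", line 3, in <module>
    s=bot.observe();print(s['time_s'],s['ee_pos'].round(4),s['wrist_force'].round(2),s['opening'].round(3),s['finger_force'])
                                                                                     ^^^^^^^^^^^^^^^^^^
AttributeError: 'float' object has no attribute 'round'
```

Holding the pot (2.1 N weight). Moving over the large pot.

{"method": "apply_moves", "body": {"steps": [[[-0.3,-0.28,0,0],[-0.6,-0.57,0,0],[-0.7,-0.67,0,0],[-0.7,-0.67,0,0],[-0.7,-0.67,0,0],[-0.7,-0.67,0,0],[-0.6,-0.57,0,0],[-0.5,-0.47,0,0],[-0.29,-0.27,0,0],[0,0,0,0]]]}}

```text
time_s: 5.75
ee_pos: [0.5187, -0.166, 0.2032]
ee_rot: [-3.141, -0.001, 2.68]
wrist_force: [-0.2, 0.5, -2.0]
opening: 0.749
finger_force: 33.7
```

```bash
sed -i "s/,s\['opening'\].round(3)/,s['opening']/" held.py; python3 held.py h1
```

```text
5.75 [ 0.5187 -0.166   0.2032] [-0.22  0.53 -1.99] 0.7487367649234009 33.73340606689453
top 345 [ 0.486 -0.185  0.115] [ 0.532 -0.113  0.262]
large [ 5.347e-01 -1.351e-01  6.800e-03  1.800e+01  1.114e-01  5.347e-01
 -1.330e-01]
scene 891 [ 0.482 -0.197  0.15 ] [ 0.542 -0.121  0.255]
0.15 [ 0.5137 -0.1678] 0.0152 18
0.16 [ 0.5137 -0.1679] 0.0168 42
0.17 [ 0.5151 -0.1661] 0.0208 51
0.18 [ 0.5142 -0.1673] 0.022 56
0.19 [ 0.5141 -0.1668] 0.0243 60
0.2 [ 0.5152 -0.1662] 0.0271 71
0.21 [ 0.5145 -0.1667] 0.0301 54
0.22 [ 0.5147 -0.1667] 0.0298 96
0.23 [ 0.5155 -0.1664] 0.0303 108
large [ 5.181e-01 -1.662e-01  3.960e-02  3.330e+02  1.107e-01  5.182e-01
 -1.657e-01]
```

View pics/scene_h1.png

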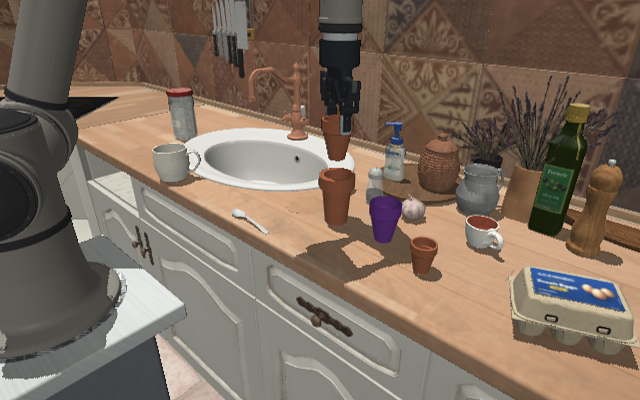

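The held pot hangs upright (its axis is constant from 0.15 to 0.23), about 2–3 mm short of the large pot's axis in x. I'll correct that and lower part way.

{"method": "apply_moves", "body": {"steps": [[[-0.07,0.05,0,0],[0,0,0.2,0],[0,0,0.3,0],[0,0,0.3,0],[0,0,0.3,0],[0,0,0.3,0],[0,0,0.2,0],[0,0,0.15,0],[0,0,0,0],[0,0,0,0]]]}}

```text
time_s: 6.85
ee_pos: [0.5215, -0.1642, 0.1519]
ee_rot: [3.142, 0.0, 2.682]
wrist_force: [-0.4, 0.1, -2.1]
opening: 0.746
finger_force: 33.7
```

```bash
python3 - <<'E'
from h import *
from scipy.optimize import least_squares
s=bot.observe();print(s['time_s'],s['ee_pos'].round(4),s['wrist_force'].round(2))
foot=s['ee_pos'][2]-.0546
p,d=bot.snapshot('scene');cv2.imwrite('pics/s2.png',cv2.resize(p[100:250,260:420,::-1],None,fx=4,fy=4));W=world(d,bot.camera_info('scene'))
hsv=cv2.cvtColor(p,cv2.COLOR_RGB2HSV);k=(hsv[...,0]<14)&(hsv[...,1]>110)&(d>0)&(np.linalg.norm(W[...,:2]-s['ee_pos'][:2],axis=-1)<.06)
def fit(z,r):
    t=W[k&(abs(W[...,2]-z)<.003)][:,:2]
    if len(t)<8: return None
    a=least_squares(lambda c:np.hypot(*(t-c).T)-r,s['ee_pos'][:2],loss='soft_l1',f_scale=.001);return a.x.round(4),len(t)
for z in(.088,.094,.1,.106):print('L',z,fit(z,.039))
for z in(.062,.068,.074,.08):print('M',z,fit(foot+z,.032))
E
```

```text
6.85 [ 0.5215 -0.1642  0.1519] [-0.45  0.08 -2.12]
L 0.088 (array([ 0.5189, -0.1644]), 92)
L 0.094 (array([ 0.5191, -0.1645]), 96)
L 0.1 (array([ 0.5189, -0.1644]), 108)
L 0.106 (array([ 0.5196, -0.1642]), 130)
M 0.062 (array([ 0.5192, -0.1649]), 58)
M 0.068 (array([ 0.5193, -0.1679]), 85)
M 0.074 (array([ 0.52 , -0.169]), 89)
M 0.08 (array([ 0.5199, -0.1679]), 113)
```

View pics/s2.png

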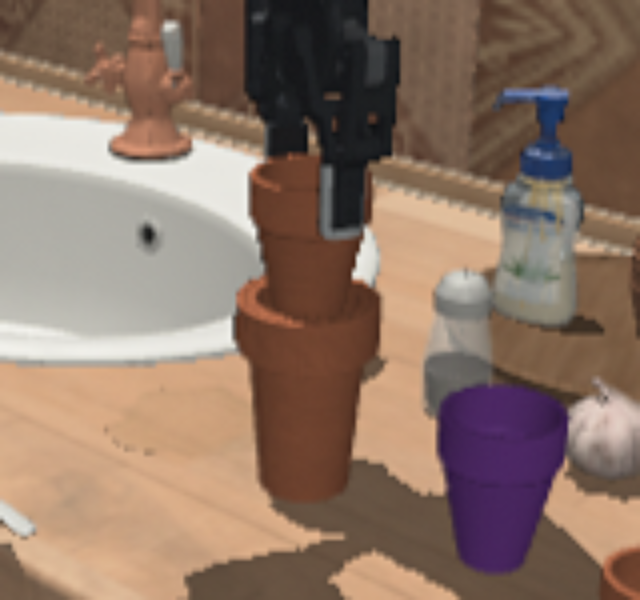

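The pot is in the mouth, centred within about 1.5 mm. I'll trim by 1 mm and lower towards home.

{"method": "apply_moves", "body": {"steps": [[[0.03,0.01,0.1,0],[0,0,0.15,0],[0,0,0.15,0],[0,0,0.15,0],[0,0,0.1,0],[0,0,0.1,0],[0,0,0.05,0],[0,0,0,0],[0,0,0,0]]]}}

```text
time_s: 7.8
ee_pos: [0.5207, -0.1634, 0.1279]
ee_rot: [3.142, 0.0, 2.682]
wrist_force: [-0.2, 0.3, -2.4]
opening: 0.747
finger_force: 33.7
```

{"method": "apply_moves", "body": {"steps": [[[0,0,0.03,0],[0,0,0.03,0],[0,0,0.03,0],[0,0,0,0],[0,0,0,0]]]}}

```text
time_s: 8.3
ee_pos: [0.5207, -0.1635, 0.1251]
ee_rot: [3.142, 0.0, 2.682]
wrist_force: [0.5, 0.2, -2.0]
opening: 0.749
finger_force: 33.8
```

{"method": "apply_moves", "body": {"steps": [[[0,0,0.03,0],[0,0,0,0],[0,0,0.03,0],[0,0,0,0],[0,0,0,0]]]}}

```text
time_s: 8.8
ee_pos: [0.5208, -0.1635, 0.1233]
ee_rot: [3.142, 0.0, 2.682]
wrist_force: [1.1, -0.6, -0.6]
opening: 0.754
finger_force: 33.8
```

First contact, with a slight sideways push towards +x. I'll give way to it and take half-millimetre steps.

{"method": "apply_moves", "body": {"steps": [[[-0.03,0,0,0],[0,0,0.02,0],[0,0,0,0],[0,0,0,0]]]}}

```text
time_s: 9.2
ee_pos: [0.5214, -0.1638, 0.1227]
ee_rot: [-3.142, -0.0, 2.682]
wrist_force: [-1.4, -1.8, 0.2]
opening: 0.753
finger_force: 33.9
```

{"method": "apply_moves", "body": {"steps": [[[0.01,-0.02,0,0],[0,0,0.02,0],[0,0,0,0],[0,0,0,0]]]}}

```text
time_s: 9.6
ee_pos: [0.5211, -0.1642, 0.1222]
ee_rot: [3.141, 0.0, 2.682]
wrist_force: [-0.5, -0.9, 1.3]
opening: 0.748
finger_force: 34.0
```

{"method": "apply_moves", "body": {"steps": [[[0,-0.01,0.015,0],[0,0,0,0],[0,0,0,0]]]}}

```text
time_s: 9.9
ee_pos: [0.5211, -0.1643, 0.122]
ee_rot: [3.141, 0.001, 2.682]
wrist_force: [0.3, 1.8, 5.2]
opening: 0.749
finger_force: 34.2
```

The force rises steeply, so the pot is seated and fully supported. Releasing.

{"method": "apply_moves", "body": {"steps": [[[0,0,-0.01,0],[0,0,0,0],[0,0,0,0],[0,0,0,0],[0,0,0,0],[0,0,0,0],[0,0,0,0],[0,0,0,0]]], "gripper": -1}}

```text
time_s: 10.7
ee_pos: [0.5208, -0.1645, 0.1219]
ee_rot: [3.142, -0.0, 2.682]
wrist_force: [0.1, 0.3, -0.1]
opening: 1.002
finger_force: 0.0
```

{"method": "apply_moves", "body": {"steps": [[[0,0,-0.2,0],[0,0,-0.4,0],[0,0,-0.6,0],[0,0,-0.8,0],[0,0,-0.8,0],[0,0,-0.8,0],[0,0,-0.6,0],[0,0,-0.3,0],[0,0,0,0],[0,0,0,0]]]}}

```text
time_s: 11.7
ee_pos: [0.5205, -0.1643, 0.2565]
ee_rot: [3.142, -0.001, 2.682]
wrist_force: [0.1, 0.1, 0.0]
opening: 0.997
finger_force: 0.0
```

```bash
python3 w.py w3 .52 -.1645 .15; python3 - <<'E'
from h import *
p,d=bot.snapshot('scene');W=world(d,bot.camera_info('scene'));cv2.imwrite('pics/s3.png',cv2.resize(p[80:290,240:460,::-1],None,fx=2.5,fy=2.5))
for n,xy,h in(('L',(.5195,-.1645),.112),('S',(.482,-.397),.058),('P',(.523,-.286),.084),('M',(.5195,-.1645),.15)):print(n,rim(W,d,xy,h))
E
```

```text
11.7 [ 0.5205 -0.1643  0.2565] [ 3.1415e+00 -8.0000e-04  2.6818e+00] [ 5.206e-01 -1.623e-01  3.210e-02  1.766e+03  1.502e-01  5.207e-01
 -1.625e-01]
shift units to rim centre [0.024 0.062 3.549]
to est [ 0.009 -0.013  3.549] [0.07 0.11 0.04] 0.9973192411331218 0.0
L [ 5.169e-01 -1.665e-01  3.880e-02  2.950e+02  1.111e-01  5.154e-01
 -1.661e-01]
S [ 4.816e-01 -3.985e-01  2.490e-02  2.050e+02  5.610e-02  4.816e-01
 -3.978e-01]
P [ 5.228e-01 -2.864e-01  3.320e-02  2.200e+02  8.180e-02  5.224e-01
 -2.877e-01]
M [ 5.186e-01 -1.664e-01  3.280e-02  2.100e+02  1.481e-01  5.173e-01
 -1.655e-01]
```

View pics/s3.png

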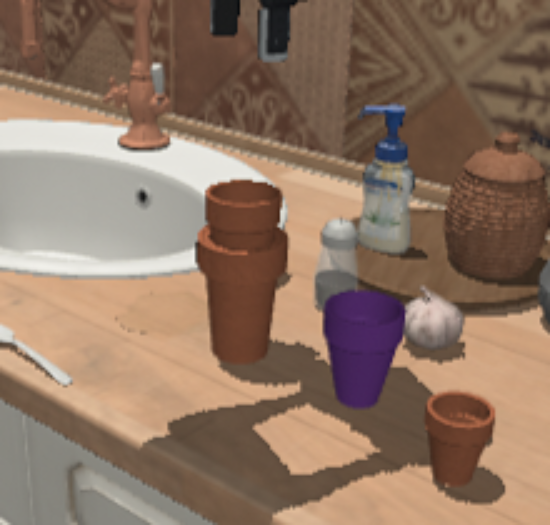

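The middle pot sits upright in the large pot at crop pixel (243,215), with its rim at z=0.150 and so its origin near 66 mm. The other pots haven't moved and the gripper is clear.

```bash
python3 -c "
from bench import bot
print(bot.hand_in())"
```

```text
the job is handed in; nothing more can be done
None
```

The middle-sized pot is nested upright in the largest, seated at about 66 mm and released; the largest is about where it was, the smallest and purple pots are untouched, and the job was handed in at about 12 s.

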